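Clamp the test-air tube under the hinged saddle and swing its bolt home

ROBOT

A 6-joint arm with a two-finger parallel gripper is mounted at the origin on the work surface. World frame = base frame: x ahead of the robot, y to its left, z up, the work surface at z = 0. Lengths are in m, angles in rad, forces in N, time in s.
With the tool pointing down it reaches from about 0.35 to 0.925 m from the base axis. Payload 6.4 kg.
Tool frame: the origin (TCP) lies midway between the tips of the shut fingers; the grasp point (between the pads) lies 19 mm behind it; z points along the fingers, y is the line along which they close (so a half turn about z gives the same grasp; the last joint's range is limited). The gripper opens to 94 mm and grips with 3 to 60 N. Pads are 16 mm wide; open, the fingers measure 119 mm over their backs; the gripper's body (75 mm by 177 mm) begins 78 mm behind the grasp point.
Start: joints at [1.157, 0.245, 1.558, -0, 1.339, -0.174], TCP at [0.154, 0.631, 0.205] pointing down, gripper open.
Joint ranges: [-3.13, 3.13], [-1.02, 2.26], [0.13, 2.54], [-0.95, 4.09], [0.21, 2.88], [-2.74, 2.74]. Speed limits (rad/s): [2.57, 2.57, 3.14, 3.14, 3.14, 3.14].

INTERFACE

Orientations are given as a 3x3 rotation matrix whose columns are the frame's x, y, z axes.
In Python, from bench import r gives the robot as it stands.
- The arm moves only by the shell command python3 inch.py 'ROWS' [OPENING] [FORCE]. ROWS is a JSON list of rows, 1 to 10 of them, each an object with the fields xyz (a list: dx, dy, dz in fractions of the full range, 1 being 1000 mm), turn_vec (a list: a rotation vector rx, ry, rz in a scale on which 1.0 is 2 rad); a field left out counts as zero; each row shifts and turns the commanded pose from where the row before left it, along the tool's axes as they then stand; what a row does not reach is not made up. A row lasts 1/12 s, in which the tool goes at most 0.0417 m and 0.125 rad, less where a joint would pass 70% of its speed; a pose out of reach is approached as far as the arm can. OPENING is the finger opening in m, set as the command begins (- or left out keeps the last). The fingers move at their own pace and stop on an object; FORCE is the grip in N (left out, the last holds). Time passes only in rows, so rows that do not move let the fingers close. It prints the time, the measured TCP pose, the force, the opening and the grip force at its end. A shift or turn number past 1, either way, is cut back to 1. Input that does not fit is refused with a message, and nothing moves.
- r.read_state(): the state, without advancing time (a new reading comes with each control period).
- r.get_image(name): name is "scene" or "top"; returns the picture (400x640x3 uint8, blue, green, red); there is no depth.
- r.calibration(name): a dict with "fx", "fy", "cx", "cy" (pixels), "world_to_cam" (4x4, takes a point from world to camera coordinates). Camera axes: x right, y down, z forward; pixel columns grow to the right and rows downward; lengths in m; the calibration is good to about 2 mm. A picture is of the moment at which its call begins. calibration takes no time and is no camera call.
- r.job_done(): hands the job in; it is judged then, once.
The state is a dict: "time": time; "joint_pos": joint angles; "qd": joint speeds; "tau": joint torques, N m; "tool_pos": TCP position; "tcp_rot": TCP orientation; "force": force on the tool from outside, world axes, zero at the start; "ft_torque": the same for the moment, N m; "grip_width": finger opening in m; "gripper_force": force on a finger pad.
Only numpy, scipy, OpenCV 4.12 (cv2) and the standard library are available. Lean on these libraries where they do the work, as an engineer would, in place of code of your own. Each camera call takes 0.05 s, during which the arm holds its last target. There are 200 camera calls.

TASK

Fit the brass air tube into the tube clamp on the bench: take it off its sloping wooden rest and lay it, without dropping it, in the open vee of the clamp with its middle at the clamp. Then swing the clamp's hinged half fully down over the tube, and after that swing the bolt upright, fully home in the slot of the hinged half. Leave everything else on the bench where it lies.

Things in the scene. Friction and masses are not known exactly. Their poses are not given: they have to be found in the camera images.
- tube: Plain brass tube, 200 mm long, 32 mm outside diameter, 0.16 kg, ends alike. Origin mid-length on its axis, x along it. Starts on the sloping rest, rising 32 degrees from horizontal towards its far (+x) end, low end against a stop; it ends level in the clamp, so the tool must change its tilt by 32 degrees in between.
- rest: Fixed dark wooden tube rest, foot 200 x 60 mm; spot and yaw vary. Origin mid-underside, z up, x level, towards its high end (away from the robot). The tube's middle starts 96 mm above the origin. The tube lies over a slanting board 26 mm wide, whose face is 22 mm below the tube's axis.
- rest_vee (a point): Middle of the tube's place on the rest. Two vee blocks, 45 mm wide and 16 mm long along the tube, hold it here and 75 mm down the slope; they reach to 4 mm below the tube's axis. Stop at the low end: 26 mm wide, no higher than the axis. From 15 to 95 mm up the slope from here the tube can be gripped across freely, fingertips up to 18 mm below its axis.
- clamp: Fixed aluminium tube clamp on a dark steel foot 75 x 125 x 18 mm; spot and yaw vary, left or right of the rest. Origin mid-underside, z up, x along the vee, roughly away from the robot; hinge on the -y side, bolt on the +y side. The vee is 56 mm long along x, 44 mm wide at the mouth (61 mm up). A tube in it lies along x with its axis 65 mm above the origin.
- half (a joint): Hinged half, rad: 0 = fully down over the tube (stop, 2 mm play to the tube), growing to 2.0 as it opens. Starts 1.45 to 1.85, about upright. Stiff hinge, 0.2 N m friction (about 4 N at the bar): stays where left.
- hinge (a point): On the hinge axis of the half, parallel to the clamp's x: y = -42, z = 65 mm in the clamp frame.
- bar (a point): Middle of the half's round steel grip bar, 12 mm thick, along the clamp's x, 44 mm clear between end struts, 44 mm clear to the arched half, 85 mm from the hinge. Half shut: y = 0, z = 139 mm of the clamp frame. Half open: the lug, 64 mm beside it on the tube's side, rises about 60 mm above it and can foul an upright gripper's body; lean it some 20 degrees to the clamp's -y side, or push.
- lug (a point): Middle of the slot, on the top face of the half's lug. Half and lug are 56 mm wide along the clamp's x; the lug is 10 mm thick and its tip 100 mm from the hinge; slot 16 mm wide, 22 mm long, open at the tip. Half shut: y = 47, z = 75 mm of the clamp frame.
- bolt (a joint): Swing bolt, rad: 0 = upright, home in the slot (stop), growing to 1.3 as it leans out to the clamp's +y side. Starts 0.7 to 1.1. Pivot friction 0.07 N m (about 1 N at the nut): stays where left. It enters the slot only when the half is down: the nut must pass over the lug.
- pivot (a point): On the bolt's pivot axis, parallel to the clamp's x: y = 46, z = 30 mm in the clamp frame.
- knob (a point): Middle of the bolt's dark round nut, 24 mm diameter, 38 mm long along the bolt, 71 mm from the pivot. Shank below it 10 mm thick. Bolt home: nut's underside 7 mm over the lug.
- comb: Walnut harmonica comb, 105 x 30 x 12 mm, lying loose; leave alone. Origin under its middle.
- reed_plate: Brass reed plate, 105 x 32 x 4 mm, lying loose; leave alone. Origin under its middle.
- cover_plate: Chrome cover plate, 120 x 36 x 12 mm, lying loose; leave alone. Origin under its middle.
- burnisher: Steel burnisher with wooden handle, 170 mm long, 16 mm thick, lying loose; leave alone. Origin under the joint of blade and handle.
- jar: Small glass jar, 54 mm diameter, 65 mm tall, standing loose; leave alone. Origin under its middle.
- driver: Screwdriver, 170 mm long, lying loose; leave alone. Origin under its middle.

How it is judged:
By the outcome, as a careful person would: the job done as asked, in the order asked, and still so for the second after the job is handed in, with the robot touching nothing.
It also fails if it takes over 64 s, if anything falls off the work surface, if the arm or the gripper's body presses on something with over 40 N, if the wrist force passes 120 N, or if a joint passes its speed limit or range.

## Working session

There is one attempt and no reset: what is moved stays moved. The work goes in short steps, Python scripts to look and compute and a shell command to move; the robot and the scene stay as the last step left them, time stands still between calls to the robot, and variables do not carry over. Pictures are saved under pics/ and viewed, at most 10 in all, crops included, and the job is handed in when it is done.

```bash
ls; mkdir -p pics
python3 - <<'E'
from bench import r
import cv2,numpy as np
for n in("scene","top"):
    cv2.imwrite(f"pics/{n}0.png",r.get_image(n)); c=r.calibration(n); print(n,c["fx"],c["fy"],c["cx"],c["cy"]); print(np.round(c["world_to_cam"],4).tolist())
s=r.read_state(); print(s["time"],s["tool_pos"],s["tcp_rot"],s["grip_width"])
E
```

```text
bench.py
inch.py
pics
scene 395.8689818945983 395.8689818945983 321.84916771679934 200.4218823769404
[[0.7051, 0.7091, 0.0064, -0.4085], [0.515, -0.5057, -0.6921, -0.2048], [-0.4876, 0.4913, -0.7217, 1.3075], [0.0, 0.0, 0.0, 1.0]]
top 465.095052214127 465.095052214127 320.7644309271682 203.68584201059386
[[0.0249, -0.9996, 0.0163, -0.0002], [-0.9926, -0.0267, -0.1181, 0.5871], [0.1185, -0.0132, -0.9929, 1.1472], [0.0, 0.0, 0.0, 1.0]]
0.1 [0.15417316 0.63090692 0.20447693] [[-9.71377060e-01  2.37541875e-01 -6.82005612e-04]
 [ 2.37542674e-01  9.71375856e-01 -1.55693266e-03]
 [ 2.92647083e-04 -1.67437410e-03 -9.99998555e-01]] 0.09419757021864279
```

View pics/scene0.png

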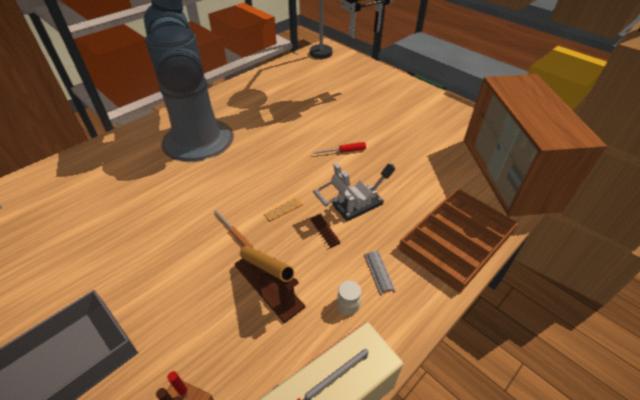

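View pics/top0.png

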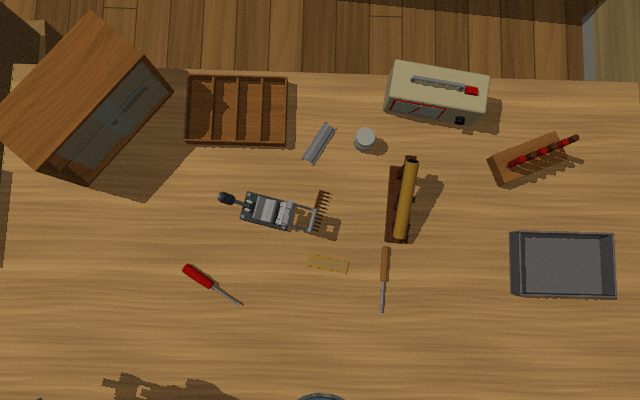

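The scene view shows the clamp at about (355,195) with the bar to its left and the bolt knob at (388,171). The tube runs from (243,250) to (288,272) on the rest. In the top view the clamp is at (268,210), the knob at (224,198), the bar at (314,219), and the tube runs from (401,237) to (411,160). I'll zoom in next.

Run:
```python
import cv2,numpy as np
a=cv2.imread("pics/top0.png")[140:260,205:435]; b=cv2.imread("pics/scene0.png")[145:325,210:410]
a=cv2.resize(a,None,fx=3.4,fy=3.4,interpolation=cv2.INTER_CUBIC); b=cv2.resize(b,None,fx=3.3,fy=3.3,interpolation=cv2.INTER_CUBIC)
cv2.imwrite("pics/a.png",a); cv2.imwrite("pics/b.png",b)
```

```text
(no output)
```

View pics/a.png

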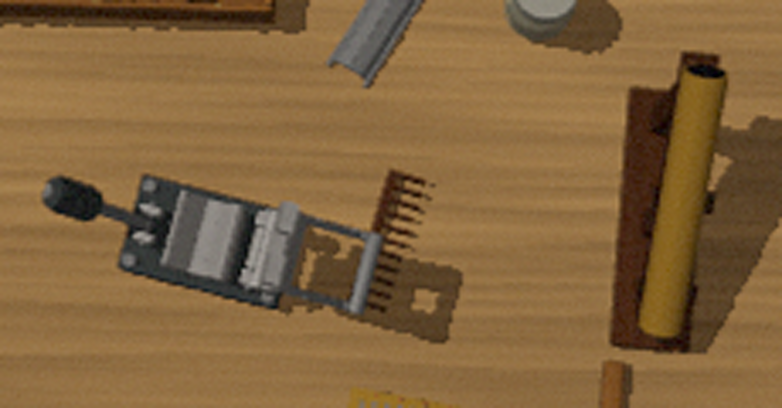

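View pics/b.png

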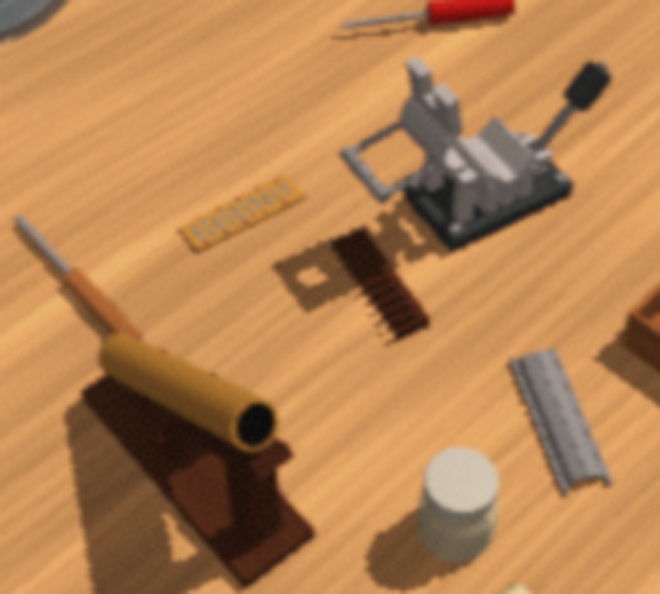

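Top crop: foot corners are at (143,175), (119,267) and (278,308), the knob at (73,197), bar ends at (380,236) and (355,312), and the tube runs from (707,71) to (660,335). Scene crop: the knob is at (586,87), bar ends at (385,195) and (345,153), lug tips at (418,65) and (447,95), and the tube's open end at (256,424).

```bash
cat > h.py <<'E'
import numpy as np,cv2
from bench import r
C={n:r.calibration(n) for n in("scene","top")}
def ray(n,uv):
    c=C[n];W=np.array(c["world_to_cam"]);R=W[:3,:3]
    d=R.T@np.array([(uv[0]-c["cx"])/c["fx"],(uv[1]-c["cy"])/c["fy"],1.]);return -R.T@W[:3,3],d/np.linalg.norm(d)
def plane(n,uv,z):
    o,d=ray(n,uv);return o+d*(z-o[2])/d[2]
def tri(us,ut):
    o,d=ray("scene",us);p,e=ray("top",ut)
    s,t=np.linalg.lstsq(np.c_[d,-e],p-o,rcond=None)[0];a,b=o+s*d,p+t*e
    return (a+b)/2,np.linalg.norm(a-b)
def proj(n,P):
    c=C[n];W=np.array(c["world_to_cam"]);q=W[:3,:3]@P+W[:3,3];return np.array([c["fx"]*q[0]/q[2]+c["cx"],c["fy"]*q[1]/q[2]+c["cy"]])
T=lambda u,v:(u/3.4+205-.35,v/3.4+140-.35)
S=lambda u,v:(u/3.3+210-.35,v/3.3+145-.35)
E
python3 - <<'E'
from h import *
np.set_printoptions(precision=4,suppress=True)
for nm,p in dict(TL=(143,175),BL=(119,267),BR=(278,308)).items(): print(nm,plane("top",T(*p),.018))
for nm,s,t in [("knob",(586,87),(73,197)),("bar+",(385,195),(380,236)),("bar-",(345,153),(355,312)),("tubefar",(256,424),(707,71))]: print(nm,*tri(S(*s),T(*t)))
# scene foot corners, right (572,186) and near (455,243)
print("foot scene",plane("scene",S(572,184),.018),plane("scene",S(455,240),.018))
pl=[]
for n,box in(("scene",(235,235,300,290)),("top",(385,150,425,245))):
    im=r.get_image(n); hsv=cv2.cvtColor(im,cv2.COLOR_BGR2HSV)
    x0,y0,x1,y1=box; sub=hsv[y0:y1,x0:x1]; print(n,sub[(y1-y0)//2,(x1-x0)//2],hsv[y0+2,x0+2])
    m=cv2.inRange(sub,(15,140,60),(28,255,255)); m=cv2.morphologyEx(m,cv2.MORPH_OPEN,np.ones((3,3)))
    k,l,st,ce=cv2.connectedComponentsWithStats(m); j=1+st[1:,4].argmax(); m=(l==j).astype(np.uint8)
    q=cv2.findNonZero(m).reshape(-1,2)+[x0,y0]
    rc=cv2.minAreaRect(q.astype(np.float32)); b=cv2.boxPoints(rc); print(st[j],rc)
    c=np.array(rc[0]);e=sorted([(np.linalg.norm(b[0]-b[1]),tuple(b[1]-b[0])),(np.linalg.norm(b[1]-b[2]),tuple(b[2]-b[1]))])[1][1]
    o,d1=ray(n,c-np.array(e)/3);_,d2=ray(n,c+np.array(e)/3); N=np.cross(d1,d2);N/=np.linalg.norm(N);pl.append((N,o))
    v=im.copy();cv2.drawContours(v,[b.astype(int)],-1,(0,0,255),1);cv2.imwrite(f"pics/m_{n}.png",v[y0-10:y1+10,x0-10:x1+10])
ax=np.cross(pl[0][0],pl[1][0]);ax/=np.linalg.norm(ax)
if ax[0]<0:ax=-ax
A=np.array([p[0] for p in pl]);P=np.linalg.lstsq(A,[p[0]@p[1] for p in pl],rcond=None)[0]
print("axis",ax,np.degrees(np.arcsin(ax[2])),"yaw",np.degrees(np.arctan2(ax[1],ax[0])))
for z in(.05,.096,.149):print(z,P+ax*(z-P[2])/ax[2])
E
```

```text
TL [0.6164 0.2066 0.018 ]
BL [0.546  0.2216 0.018 ]
BR [0.5182 0.1009 0.018 ]
knob [0.5887 0.2453 0.0796] 0.0042923438514087635
bar+ [0.5668 0.0264 0.0947] 0.0011146164075370893
bar- [0.5115 0.0411 0.0896] 0.0029403707641150775
tubefar [ 0.6799 -0.1955  0.1477] 0.0016201032795808204
foot scene [0.6177 0.1994 0.018 ] [0.5913 0.0838 0.018 ]
scene [ 16 185 135] [ 12 169 125]
[   0    0   65   45 1807] ((266.9999694824219, 257.0), (43.99999237060547, 63.99999237060547), 90.0)
top [ 19 201 133] [ 17 137 153]
[   8   10   28   80 1144] ((408.5703125, 200.46774291992188), (21.76859474182129, 79.11688232421875), 9.05788803100586)
axis [0.7175 0.0163 0.6963] 44.13218248894985 yaw 1.30244327625734
0.05 [ 0.5285 -0.1947  0.05  ]
0.096 [ 0.5759 -0.1936  0.096 ]
0.149 [ 0.6305 -0.1924  0.149 ]
```

Run:
```python
from h import *
np.set_printoptions(precision=4,suppress=True)
def pl(n,a,b):
    o,d=ray(n,a);_,e=ray(n,b);N=np.cross(d,e);return N/np.linalg.norm(N),o
# refined edge lines: brass vs rest by hue/sat, threshold scans
im={n:cv2.imread(f"pics/{n}0.png").astype(int) for n in("scene","top")}
for n,rows in(("top",range(165,236,10)),):
    for v in rows: print(v,[tuple(im[n][v,u]) and (u,int(im[n][v,u,2]),int(im[n][v,u,0])) for u in range(390,420,1) if im[n][v,u,2]-im[n][v,u,0]>90][::1][:1], [u for u in range(388,424) if im[n][v,u,2]-im[n][v,u,0]>80 and im[n][v,u,1]-im[n][v,u,0]>62])
a=pl("scene",S(113,352),S(256,424));b=pl("top",T(661,325),T(707,71))
ax=np.cross(a[0],b[0]);ax/=np.linalg.norm(ax);ax*=np.sign(ax[0])
P=np.linalg.lstsq(np.array([a[0],b[0]]),[a[0]@a[1],b[0]@b[1]],rcond=None)[0]
print(ax,np.degrees(np.arcsin(ax[2])),np.degrees(np.arctan2(ax[1],ax[0])))
for z in(.043,.096,.149):print(P+ax*(z-P[2])/ax[2])
# rest foot corners at z~? top crop
for q in((628,88),(612,345),(690,350),(720,55)):print(plane("top",T(*q),.01))
```

```text
165 [(406, 128, 32)] [407, 408, 409, 410, 412, 413]
175 [(404, 122, 9)] [404, 405, 407, 408, 409, 413]
185 [(403, 131, 33)] [404, 405, 406, 407]
195 [(401, 130, 25)] [401, 402, 403, 404, 405]
205 [(399, 131, 35)] [399, 400, 401, 402, 404, 405, 406]
215 [(397, 126, 27)] [397, 398, 399, 400, 401, 402, 403, 404]
225 [(396, 132, 28)] [396, 397, 398, 399, 400]
235 [(394, 137, 36)] [394, 395, 396, 397, 398]
[ 0.8441 -0.0558  0.5332] 32.2217897025912 -3.7813994541802938
[ 0.5168 -0.1843  0.043 ]
[ 0.6007 -0.1898  0.096 ]
[ 0.6846 -0.1954  0.149 ]
[ 0.6956 -0.163   0.01  ]
[ 0.4972 -0.1523  0.01  ]
[ 0.4949 -0.2116  0.01  ]
[ 0.7237 -0.2343  0.01  ]
```

Tube tilt comes out at 32.2° (32° expected), its yaw at -3.4° and its mid at about (0.597,-0.189,0.096). The clamp is at (0.567,0.153) with yaw -13°, and the bar's radius is 84.9 mm against the 85 mm given. These all agree, so I'll plan the grasp at +75 mm.

```bash
cat >> h.py <<'E'
from scipy.spatial.transform import Rotation as Ro
np.set_printoptions(precision=4,suppress=True)
def tool(yaw,tilt,roll=0):
    "tool x along -(axis of yaw, rising by tilt); roll leans body about tool x"
    a=np.array([np.cos(tilt)*np.cos(yaw),np.cos(tilt)*np.sin(yaw),np.sin(tilt)])
    x=-a;y=np.cross([0,0,-1.],x);y/=np.linalg.norm(y);z=np.cross(x,y)
    return np.c_[x,y,z]@Ro.from_rotvec([roll,0,0]).as_matrix()
def delta(p,R):
    s=r.read_state();Rc=np.array(s["tcp_rot"]);pc=np.array(s["tool_pos"])
    d=Rc.T@(np.array(p)-pc);w=Ro.from_matrix(Rc.T@R).as_rotvec()
    print("move",d,np.linalg.norm(d)/.0417,"turn",w,np.linalg.norm(w)/.125,"| move after turn",R.T@(np.array(p)-pc))
yc=np.radians(-13.);cl=np.array([.567,.153,0]);Rc_=np.array([[np.cos(yc),-np.sin(yc),0],[np.sin(yc),np.cos(yc),0],[0,0,1]])
clamp=lambda x,y,z:cl+Rc_@np.array([x,y,z])
yr=np.radians(-3.4);tm=np.array([.597,-.1892,.096]);tr=np.radians(32)
Rr=tool(yr,tr);G=tm-Rr[:,0]*.075+Rr[:,2]*.016
E
python3 - <<'E'
from h import *
print(Rr,G); delta(G-Rr[:,2]*.08,Rr)
E
```

```text
[[-0.8466  0.0593  0.529 ]
 [ 0.0503  0.9982 -0.0314]
 [-0.5299  0.     -0.848 ]] [ 0.669  -0.1935  0.1222]
move [-0.6542 -0.6863  0.0154] 22.739443833701703 turn [-0.0515 -0.5573 -0.1754] 4.692276430242766 | move after turn [-0.4334 -0.7926  0.2883]
```

Units first: turns go in shares of 2 rad. So -0.112 rad / 2 = -0.056.

```bash
python3 inch.py '[{"xyz": [-0.028,-0.029,-0.003]},{"xyz": [-0.028,-0.029,-0.003]},{"xyz": [-0.028,-0.029,-0.003]},{"xyz": [-0.028,-0.029,-0.003]},{"xyz": [-0.028,-0.029,-0.003]},{"xyz": [-0.028,-0.029,-0.003]},{"xyz": [-0.028,-0.029,-0.003]},{"xyz": [-0.028,-0.029,-0.003]},{"xyz": [-0.028,-0.029,-0.003]},{"xyz": [-0.028,-0.029,-0.003]}]' 0.065
python3 inch.py '[{"xyz": [-0.028,-0.029,0]},{"xyz": [-0.028,-0.029,0]},{"xyz": [-0.028,-0.029,0]},{"xyz": [-0.028,-0.029,0]},{"xyz": [-0.028,-0.029,0]},{"xyz": [-0.028,-0.029,0]},{"xyz": [-0.028,-0.029,0]},{"xyz": [-0.028,-0.029,0]},{"xyz": [-0.028,-0.029,0]},{"xyz": [-0.028,-0.029,0]}]'
python3 inch.py '[{"turn_vec": [-0.005,-0.056,-0.0175]},{"turn_vec": [-0.005,-0.056,-0.0175]},{"turn_vec": [-0.005,-0.056,-0.0175]},{"turn_vec": [-0.005,-0.056,-0.0175]},{"turn_vec": [-0.005,-0.056,-0.0175]},{},{}]'
python3 -c "
from h import *
delta(G-Rr[:,2]*.08,Rr);print(r.read_state()['joint_pos'])"
```

```text
time: 1.03
tool_pos: [0.3579, 0.2814, 0.2356]
tcp_rot: [[-0.971, 0.237, 0.0], [0.237, 0.971, 0.0], [-0.0, 0.0, -1.0]]
force: [1.0, 0.8, -0.2]
grip_width: 0.0648
gripper_force: 0.0
time: 1.87
tool_pos: [0.5611, -0.067, 0.2353]
tcp_rot: [[-0.971, 0.238, -0.0], [0.238, 0.971, 0.0], [0.0, 0.0, -1.0]]
force: [1.2, 0.0, 0.1]
grip_width: 0.0651
gripper_force: 0.0
time: 2.45
tool_pos: [0.5594, -0.0649, 0.2345]
tcp_rot: [[-0.847, 0.062, 0.529], [0.053, 0.998, -0.032], [-0.53, 0.0, -0.848]]
force: [0.4, -0.4, 0.2]
grip_width: 0.0649
gripper_force: 0.0
move [-0.04   -0.1216  0.0774] 3.5875046752491677 turn [-0.001  -0.0003 -0.0024] 0.021241552913268322 | move after turn [-0.0397 -0.1218  0.0773]
[-0.4097 -0.3343  2.1423  0.2503  0.8187 -2.0418]
```

```bash
python3 inch.py '[{"xyz": [-0.01,-0.0304,0.0193]},{"xyz": [-0.01,-0.0304,0.0193]},{"xyz": [-0.01,-0.0304,0.0193]},{"xyz": [-0.01,-0.0304,0.0193]},{},{}]'
python3 - <<'E'
from h import *
delta(G,Rr)
a=r.get_image("top")[130:260,355:455];b=r.get_image("scene")[180:340,200:360]
cv2.imwrite("pics/c.png",np.hstack([cv2.resize(a,(400,520),interpolation=2),cv2.resize(b,(400,400),interpolation=2)[:520] if 0 else cv2.copyMakeBorder(cv2.resize(b,(400,400),interpolation=2),0,120,0,0,0)]))
E
```

```text
time: 2.95
tool_pos: [0.6296, -0.1927, 0.1909]
tcp_rot: [[-0.846, 0.062, 0.529], [0.053, 0.998, -0.032], [-0.53, 0.001, -0.848]]
force: [0.3, -0.3, -0.1]
grip_width: 0.0652
gripper_force: 0.0
move [0.0031 0.0016 0.0791] 1.8996832269119759 turn [-0.0006  0.0004 -0.0026] 0.021395348806218666 | move after turn [0.0031 0.0016 0.0791]
```

View pics/c.png

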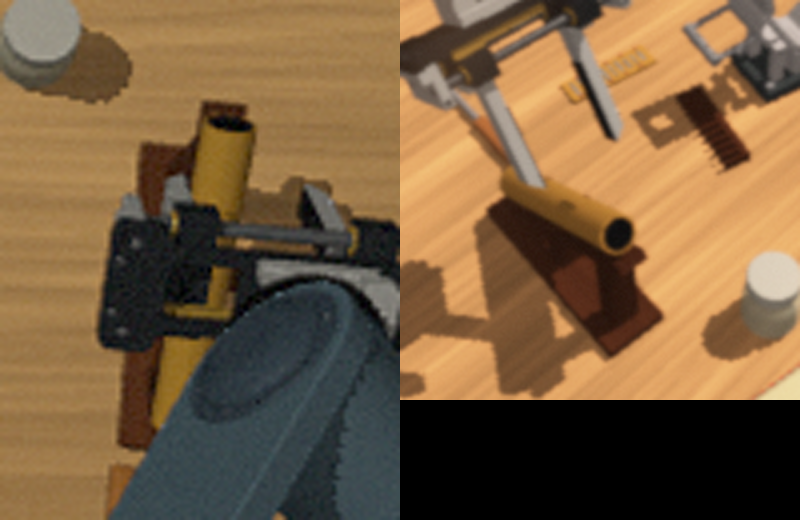

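The open fingers straddle the tube. In the top crop the finger tips are at about (178,180) and (310,185) with the tube between them, and the far third of the tube is free.

```bash
python3 inch.py '[{"xyz": [0.0015,0.0008,0.02]},{"xyz": [0.0015,0.0008,0.02]},{"xyz": [0,0,0.02]},{"xyz": [0,0,0.01]},{"xyz": [0,0,0.009]},{}]'
python3 inch.py '[{},{},{},{},{},{},{},{},{}]' 0.02 55
python3 -c "
from h import *
delta(G,Rr)"
```

```text
time: 3.55
tool_pos: [0.6679, -0.1907, 0.1224]
tcp_rot: [[-0.846, 0.059, 0.531], [0.05, 0.998, -0.031], [-0.532, 0.0, -0.847]]
force: [-0.4, 0.1, 0.2]
grip_width: 0.065
gripper_force: 0.0
time: 4.3
tool_pos: [0.6681, -0.1924, 0.1238]
tcp_rot: [[-0.844, 0.06, 0.533], [0.05, 0.998, -0.034], [-0.534, -0.002, -0.846]]
force: [0.3, -3.5, 3.2]
grip_width: 0.0308
gripper_force: 55.0
move [ 0.0001 -0.001   0.0019] 0.05047054457690857 turn [-0.0022  0.0044  0.    ] 0.03898418544141743 | move after turn [ 0.     -0.001   0.0019]
```

```bash
python3 inch.py '[{"xyz": [0,0,-0.01]},{"xyz": [0,0,-0.02]},{"xyz": [0,0,-0.03]},{"xyz": [0,0,-0.03]},{"xyz": [0,0,-0.02]},{}]'
python3 - <<'E'
from h import *
Rp=tool(yc,0);P=clamp(.075,0,.065-.016+.13)
print(P);delta(P,Rp)
a=r.get_image("top")[100:260,340:480];b=r.get_image("scene")[180:340,200:360]
cv2.imwrite("pics/d.png",np.hstack([cv2.resize(a,(420,480),interpolation=2),cv2.resize(b,(380,480),interpolation=2)]))
E
```

```text
time: 4.8
tool_pos: [0.6092, -0.1883, 0.2198]
tcp_rot: [[-0.843, 0.06, 0.535], [0.05, 0.998, -0.034], [-0.536, -0.002, -0.844]]
force: [0.2, -0.6, -1.8]
grip_width: 0.0307
gripper_force: 54.9
[0.6401 0.1361 0.179 ]
move [0.012  0.3258 0.0399] 7.876308161115825 turn [0.045  0.5645 0.1627] 4.713293253817872 | move after turn [0.0429 0.3231 0.0408]
```

View pics/d.png

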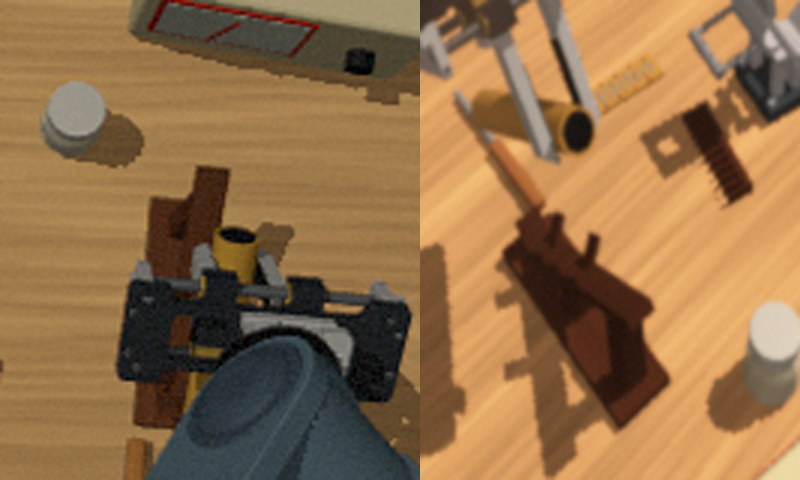

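The tube is held clear of the rest. Its open end is at (237,238) in the top crop and (578,130) in the scene crop.

Run:
```python
from h import *
s=r.read_state();R=np.array(s["tcp_rot"]);p=np.array(s["tool_pos"])
e,err=tri((266.2,223),(418.7,179));print(e,err,"in tool",R.T@(e-p))
```

```text
[ 0.62   -0.1882  0.2421] 0.0009166634262613493 in tool [-0.0237  0.0001 -0.0166]
```

Scaled: 0.113 rad / 2 = 0.0565.

```bash
python3 inch.py '[{"xyz": [0,0,-0.01],"turn_vec": [0.0045,0.0565,0.0163]},{"xyz": [0,0,-0.01],"turn_vec": [0.0045,0.0565,0.0163]},{"turn_vec": [0.0045,0.0565,0.0163]},{"turn_vec": [0.0045,0.0565,0.0163]},{"turn_vec": [0.0045,0.0565,0.0163]},{}]'
python3 -c "
from h import *
delta(clamp(.076,0,.049+.15),tool(yc,0))"
```

```text
time: 5.4
tool_pos: [0.6015, -0.187, 0.2297]
tcp_rot: [[-0.975, 0.224, -0.01], [0.224, 0.975, 0.005], [0.011, 0.003, -1.0]]
force: [-0.8, 0.7, -2.6]
grip_width: 0.0305
gripper_force: 54.9
move [0.0334 0.3235 0.0319] 7.836696364683113 turn [ 0.0025 -0.0113  0.0013] 0.09295810415148657 | move after turn [0.0341 0.3236 0.0307]
```

Scaled: -0.011 rad / 2 = -0.0055.

```bash
python3 inch.py '[{"xyz": [0.0034,0.0324,0]},{"xyz": [0.0034,0.0324,0]},{"xyz": [0.0034,0.0324,0]},{"xyz": [0.0034,0.0324,0]},{"xyz": [0.0034,0.0324,0]},{"xyz": [0.0034,0.0324,0]},{"xyz": [0.0034,0.0324,0]},{"xyz": [0.0034,0.0324,0.01]},{"xyz": [0.0034,0.0324,0.01],"turn_vec": [0,-0.0055,0]},{"xyz": [0.0034,0.032,0.01]}]'
python3 inch.py '[{},{},{}]'
python3 - <<'E'
from h import *
delta(clamp(.076,0,.049),tool(yc,0))
a=r.get_image("top")[140:260,200:340];b=r.get_image("scene")[120:270,270:430]
cv2.imwrite("pics/e.png",np.hstack([cv2.resize(a,(400,343),interpolation=2),cv2.resize(b,(366,343),interpolation=2)]))
E
```

```text
time: 6.23
tool_pos: [0.6379, 0.1375, 0.2015]
tcp_rot: [[-0.975, 0.223, 0.006], [0.223, 0.975, 0.001], [-0.005, 0.002, -1.0]]
force: [0.3, 0.1, -1.6]
grip_width: 0.0309
gripper_force: 54.9
time: 6.48
tool_pos: [0.6384, 0.1352, 0.2027]
tcp_rot: [[-0.975, 0.224, 0.005], [0.224, 0.975, -0.0], [-0.005, 0.001, -1.0]]
force: [0.4, -0.2, -1.2]
grip_width: 0.0309
gripper_force: 54.9
move [-0.0016  0.0012  0.1537] 3.685501278519557 turn [0.0008 0.005  0.001 ] 0.041520962066623965 | move after turn [-0.0024  0.0013  0.1537]
```

View pics/e.png

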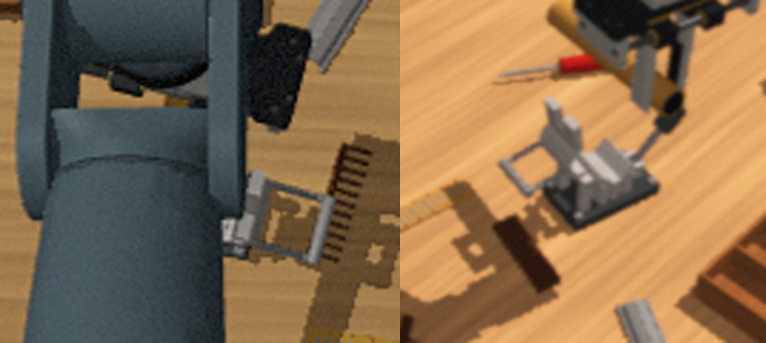

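The top view is mostly blocked by the arm. In the scene view the tube is level above the clamp, and the half, the lug (555,105) and the knob (670,120) are clear of it. I'll lower it.

Scaled: 0.005 rad / 2 = 0.0025.

```bash
python3 inch.py '[{"xyz": [-0.001,0.0006,0.02],"turn_vec": [0,0.0025,0]},{"xyz": [-0.001,0.0006,0.03]},{"xyz": [0,0,0.03]},{"xyz": [0,0,0.025]},{"xyz": [0,0,0.02]},{"xyz": [0,0,0.01]},{},{}]'
python3 -c "
from h import *
delta(clamp(.076,0,.049),tool(yc,0))"
```

```text
time: 7.25
tool_pos: [0.6421, 0.1356, 0.0697]
tcp_rot: [[-0.974, 0.226, 0.002], [0.226, 0.974, 0.001], [-0.002, 0.001, -1.0]]
force: [-0.0, 0.4, -1.5]
grip_width: 0.0309
gripper_force: 54.9
move [0.0011 0.0001 0.0207] 0.4964339862800604 turn [ 0.0012  0.0019 -0.0006] 0.01844350716874749 | move after turn [0.0011 0.0001 0.0207]
```

```bash
python3 inch.py '[{"xyz": [0,0,0.006]},{"xyz": [0,0,0.006]},{"xyz": [0,0,0.004]},{},{}]'
python3 inch.py '[{"xyz": [0,0,0.002]},{"xyz": [0,0,0.002]},{},{}]'
```

```text
time: 7.67
tool_pos: [0.6421, 0.1367, 0.0537]
tcp_rot: [[-0.974, 0.225, 0.002], [0.225, 0.974, 0.001], [-0.002, 0.002, -1.0]]
force: [0.7, 1.8, 0.2]
grip_width: 0.0307
gripper_force: 54.9
time: 8.0
tool_pos: [0.6425, 0.1364, 0.0501]
tcp_rot: [[-0.974, 0.225, 0.003], [0.225, 0.974, 0.001], [-0.003, 0.002, -1.0]]
force: [1.0, 1.9, 5.2]
grip_width: 0.0308
gripper_force: 54.9
```

```bash
python3 inch.py '[{"xyz": [0,0,0.001]},{"xyz": [0,0,0.001]},{},{}]'
python3 - <<'E'
from h import *
b=r.get_image("scene")[120:270,290:450]
cv2.imwrite("pics/f.png",cv2.resize(b,None,fx=4,fy=4,interpolation=2)[:600])
for p in((.1,0,.065),(-.1,0,.065)):
    q=proj("scene",clamp(*p));print((q-[290,120])*4)
E
```

```text
time: 8.33
tool_pos: [0.6427, 0.1361, 0.0486]
tcp_rot: [[-0.975, 0.224, 0.003], [0.224, 0.975, 0.0], [-0.003, 0.001, -1.0]]
force: [1.2, 0.6, 7.5]
grip_width: 0.0308
gripper_force: 55.0
[369.3817 363.4348]
[194.5932 184.6745]
```

View pics/f.png

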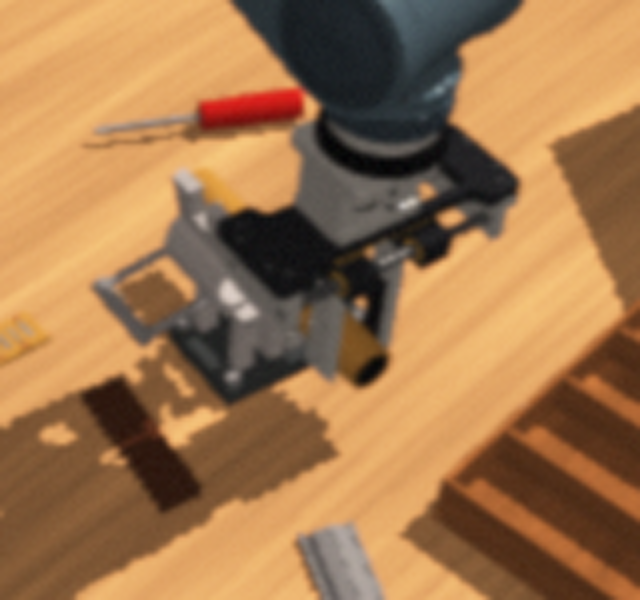

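The tube lies in the vee. Its far end is at (368,366) against the predicted (369,363), so it is centred. I'll release it and rise.

```bash
python3 inch.py '[{},{},{},{}]' 0.055
python3 inch.py '[{"xyz": [0,0,-0.01]},{"xyz": [0,0,-0.02]},{"xyz": [0,0,-0.03]},{"xyz": [0,0,-0.03]},{"xyz": [0,0,-0.03]},{"xyz": [0,0,-0.03]},{"xyz": [0,0,-0.03]},{}]'
python3 - <<'E'
from h import *
b=r.get_image("scene")
im=b[140:240,300:420]
cv2.imwrite("pics/g.png",np.hstack([cv2.resize(im,(480,400),interpolation=2),cv2.resize(r.get_image("top")[130:260,180:340],None,fx=2,fy=2,interpolation=2)[:400] if 0 else cv2.resize(im[:1,:1],(1,400))]))
print(r.read_state()["tool_pos"])
E
```

```text
time: 8.72
tool_pos: [0.6408, 0.1362, 0.0461]
tcp_rot: [[-0.974, 0.224, -0.0], [0.224, 0.974, 0.0], [0.0, 0.0, -1.0]]
force: [-0.3, 0.2, 0.0]
grip_width: 0.0533
gripper_force: 0.0
time: 9.38
tool_pos: [0.6448, 0.1364, 0.2358]
tcp_rot: [[-0.974, 0.224, 0.014], [0.224, 0.974, 0.001], [-0.014, 0.004, -1.0]]
force: [-0.1, 0.2, 1.2]
grip_width: 0.0552
gripper_force: 0.0
[0.6436 0.1363 0.2323]
```

View pics/g.png

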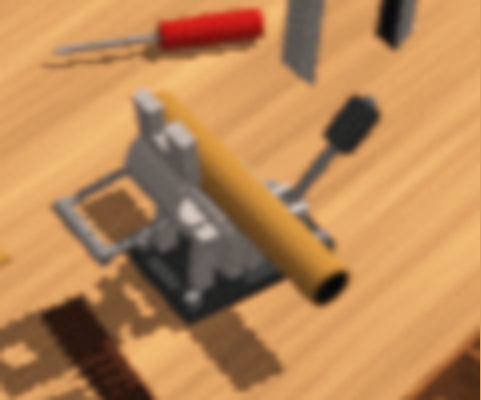

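The tube lies level in the vee, with the half open behind it and the knob at (352,125). Next I'll grip the bar with a 20° lean.

```bash
cat >> h.py <<'E'
Rb=tool(yc,0,-.35)
def bar(phi,off=.016):
    b=phi+np.arctan2(74,42);return clamp(0,-.042+.085*np.cos(b),.065+.085*np.sin(b))+Rb[:,2]*off
ph0=np.arctan2(.027,-.0805)-np.arctan2(74,42)
E
python3 inch.py '[{"xyz": [0,0,-0.03],"turn_vec": [-0.0585,0,0]},{"xyz": [0,0,-0.03],"turn_vec": [-0.0585,0,0]},{"turn_vec": [-0.0585,0,0]},{}]' 0.036 20
python3 - <<'E'
from h import *
print(ph0,bar(ph0),bar(ph0,-.09)); delta(bar(ph0,-.09),Rb)
E
```

```text
time: 9.77
tool_pos: [0.6403, 0.1297, 0.2863]
tcp_rot: [[-0.973, 0.215, 0.08], [0.229, 0.913, 0.337], [-0.001, 0.346, -0.938]]
force: [-1.2, -0.7, -0.9]
grip_width: 0.0363
gripper_force: 0.0
1.7634142477696373 [0.5407 0.0389 0.077 ] [0.5325 0.0035 0.1766]
move [ 0.0761 -0.1764  0.0518] 4.770674129504386 turn [ 0.0036  0.002  -0.0037] 0.04441775712026604 | move after turn [ 0.0766 -0.1759  0.0525]
```

```bash
python3 inch.py '[{"xyz": [0,-0.035,0]},{"xyz": [0,-0.035,0]},{"xyz": [0,-0.035,0]},{"xyz": [0,-0.035,0]},{"xyz": [0,-0.036,0]},{"xyz": [0.026,0,0]},{"xyz": [0.025,0,0]},{"xyz": [0.025,0,0]},{},{}]'
python3 -c "
from h import *
delta(bar(ph0),Rb)"
```

```text
time: 10.6
tool_pos: [0.5281, -0.0104, 0.2244]
tcp_rot: [[-0.975, 0.211, 0.075], [0.224, 0.915, 0.335], [0.002, 0.344, -0.939]]
force: [-0.6, -0.2, -0.6]
grip_width: 0.0363
gripper_force: 0.0
move [-0.0014 -0.0029  0.1559] 3.7404186782224085 turn [ 0.001 -0.002 -0.   ] 0.01800318326467359 | move after turn [-0.0011 -0.0027  0.1559]
```

```bash
python3 inch.py '[{"xyz": [-0.001,-0.003,0.03]},{"xyz": [0,0,0.03]},{"xyz": [0,0,0.03]},{"xyz": [0,0,0.02]},{"xyz": [0,0,0.015]},{"xyz": [0,0,0.01]},{"xyz": [0,0,0.01]},{"xyz": [0,0,0.008]},{},{}]'
python3 -c "
from h import *
delta(bar(ph0),Rb)"
```

```text
time: 11.43
tool_pos: [0.542, 0.0372, 0.0815]
tcp_rot: [[-0.974, 0.21, 0.078], [0.224, 0.915, 0.336], [-0.001, 0.345, -0.939]]
force: [-0.2, -0.4, 0.1]
grip_width: 0.0362
gripper_force: 0.0
move [ 0.0017 -0.0002  0.0047] 0.11947713919812647 turn [0.0017 0.0009 0.0009] 0.01723884871848483 | move after turn [ 0.0017 -0.0002  0.0047]
```

```bash
python3 inch.py '[{"xyz": [0.001,0,0.004]},{},{},{},{},{}]' 0.005 20
python3 - <<'E'
from h import *
s=r.read_state();p0=np.array(s["tool_pos"])-Rb[:,2]*.016;print("bar in clamp",Rc_.T@(p0-cl))
delta(bar(ph0),Rb)
# displacement steps in tool axes along the arc from ph0 to -0.02
ph=np.linspace(ph0,-.02,15);B=np.array([bar(f) for f in ph])
print(np.diff(B,axis=0)@Rb)
E
```

```text
time: 11.93
tool_pos: [0.5414, 0.0391, 0.0781]
tcp_rot: [[-0.974, 0.21, 0.079], [0.225, 0.915, 0.336], [-0.002, 0.345, -0.938]]
force: [0.6, 3.5, -0.3]
grip_width: 0.0111
gripper_force: 20.0
bar in clamp [ 0.0007 -0.1223  0.0931]
move [ 0.0007 -0.0007  0.0009] 0.03198516776447675 turn [0.0027 0.0016 0.0007] 0.026189818972818597 | move after turn [ 0.0007 -0.0007  0.0009]
[[ 0.      0.0073 -0.008 ]
 [-0.      0.0082 -0.007 ]
 [-0.      0.0091 -0.0059]
 [ 0.      0.0097 -0.0047]
 [ 0.      0.0103 -0.0034]
 [-0.      0.0106 -0.0021]
 [-0.      0.0108 -0.0007]
 [ 0.      0.0108  0.0006]
 [ 0.      0.0106  0.002 ]
 [ 0.      0.0103  0.0033]
 [-0.      0.0098  0.0046]
 [ 0.      0.0091  0.0058]
 [-0.      0.0083  0.0069]
 [ 0.      0.0074  0.0079]]
```

The bar is gripped, with an opening of 11 mm on a 12 mm bar. I'll follow the arc.

```bash
python3 inch.py '[{"xyz": [0,0.0073,-0.008]},{"xyz": [0,0.0082,-0.007]},{"xyz": [0,0.0091,-0.0059]},{"xyz": [0,0.0097,-0.0047]},{}]'
python3 -c "
from h import *
ph=np.linspace(ph0,-.02,15);delta(bar(ph[4]),Rb);delta(bar(ph[8]),Rb)"
```

```text
time: 12.35
tool_pos: [0.5467, 0.0611, 0.1161]
tcp_rot: [[-0.975, 0.208, 0.078], [0.222, 0.916, 0.333], [-0.003, 0.342, -0.94]]
force: [-6.4, -6.3, 9.1]
grip_width: 0.0113
gripper_force: 20.0
move [ 0.0009 -0.0007  0.0032] 0.08187313162423235 turn [-0.0009  0.0015  0.0035] 0.03116717672420028 | move after turn [ 0.0009 -0.0007  0.0032]
move [ 0.0008  0.0418 -0.0025] 1.004110695340231 turn [-0.0009  0.0015  0.0035] 0.03116717672420028 | move after turn [ 0.0009  0.0418 -0.0025]
```

```bash
python3 inch.py '[{"xyz": [0,0.0103,-0.0024]},{"xyz": [0,0.0106,-0.0011]},{"xyz": [0,0.0108,0]},{"xyz": [0,0.0108,0.001]},{}]'
python3 -c "
from h import *
ph=np.linspace(ph0,-.02,15);delta(bar(ph[8]),Rb);delta(bar(ph[11]),Rb)"
```

```text
time: 12.77
tool_pos: [0.556, 0.1006, 0.1333]
tcp_rot: [[-0.975, 0.208, 0.08], [0.223, 0.915, 0.336], [-0.004, 0.345, -0.939]]
force: [-3.7, -0.0, 8.3]
grip_width: 0.0113
gripper_force: 20.0
move [ 0.0011 -0.0022 -0.0002] 0.06024307245867388 turn [0.0025 0.0027 0.0033] 0.03917279209978245 | move after turn [ 0.0011 -0.0022 -0.0002]
move [0.001  0.0285 0.0098] 0.7220730596433971 turn [0.0025 0.0027 0.0033] 0.03917279209978245 | move after turn [0.0011 0.0285 0.0097]
```

```bash
python3 inch.py '[{"xyz": [0,0.0096,0.002]},{"xyz": [0,0.0096,0.0033]},{"xyz": [0,0.0094,0.0046]},{}]'
python3 -c "
from h import *
ph=np.linspace(ph0,-.02,15);delta(bar(ph[11]),Rb);delta(bar(0),Rb)"
```

```text
time: 13.1
tool_pos: [0.5629, 0.1305, 0.1323]
tcp_rot: [[-0.975, 0.209, 0.081], [0.224, 0.915, 0.337], [-0.004, 0.346, -0.938]]
force: [1.6, 2.6, 3.1]
grip_width: 0.0113
gripper_force: 20.0
move [ 0.001  -0.     -0.0018] 0.04976716577051269 turn [0.0036 0.003  0.0022] 0.041323292634011397 | move after turn [ 0.001  -0.     -0.0018]
move [0.001  0.0236 0.0177] 0.7072924824613963 turn [0.0036 0.003  0.0022] 0.041323292634011397 | move after turn [0.001  0.0237 0.0176]
```

```bash
python3 inch.py '[{"xyz": [0,0.009,0.0056]},{"xyz": [0,0.0083,0.0069]},{"xyz": [0,0.0063,0.0062]},{}]'
python3 inch.py '[{"xyz": [0,0.0015,0.003]},{"xyz": [0,0.001,0.003]},{},{}]'
python3 -c "
from h import *
delta(bar(0),Rb)"
```

```text
time: 13.43
tool_pos: [0.5692, 0.1582, 0.1212]
tcp_rot: [[-0.974, 0.21, 0.081], [0.225, 0.914, 0.336], [-0.003, 0.346, -0.938]]
force: [6.1, 1.1, -0.9]
grip_width: 0.0113
gripper_force: 20.0
time: 13.77
tool_pos: [0.5705, 0.1601, 0.1192]
tcp_rot: [[-0.975, 0.209, 0.08], [0.224, 0.916, 0.334], [-0.003, 0.344, -0.939]]
force: [-5.3, -8.7, 15.3]
grip_width: 0.0113
gripper_force: 20.0
move [ 0.0018 -0.0005 -0.0052] 0.13214588842287975 turn [0.0008 0.0029 0.0022] 0.03005522639729023 | move after turn [ 0.0018 -0.0005 -0.0052]
```

The reaction torque at the hinge is about 1.3 N m against 0.2 N m of friction, so the half is on its stop. I'll release and back off.

```bash
python3 inch.py '[{},{},{}]' 0.036
python3 inch.py '[{"xyz": [0,0,-0.01]},{"xyz": [0,0,-0.02]},{"xyz": [0,0,-0.03]},{"xyz": [0,0,-0.03]},{"xyz": [0,0,-0.03]},{"xyz": [0,0,-0.03]},{"xyz": [0,0,-0.03]},{"xyz": [0,-0.03,0]},{"xyz": [0,-0.03,0]},{}]'
python3 - <<'E'
from h import *
b=r.get_image("scene"); t=r.get_image("top")
cv2.imwrite("pics/scene9.png",b);cv2.imwrite("pics/top9.png",t)
im=cv2.resize(b[140:240,300:420],(480,400),interpolation=2)
cv2.imwrite("pics/h.png",np.hstack([im,cv2.resize(t[170:270,210:290],(320,400),interpolation=2)]))
for n,f in(("bar",(0,0,.139)),("lugtip",(0,.058,.075)),("knob",(0,.0945,.0815))):
    print(n,(proj("scene",clamp(*f))-[300,140])*4,(proj("top",clamp(*f))-[210,170])*4+[480,0])
delta(clamp(0,.14,.12),tool(yc,0))
E
```

```text
time: 14.02
tool_pos: [0.568, 0.1616, 0.1155]
tcp_rot: [[-0.975, 0.211, 0.075], [0.224, 0.915, 0.336], [0.002, 0.345, -0.939]]
force: [0.3, 0.0, -0.1]
grip_width: 0.0277
gripper_force: 0.0
time: 14.85
tool_pos: [0.5411, 0.0431, 0.2636]
tcp_rot: [[-0.974, 0.215, 0.077], [0.228, 0.914, 0.335], [0.002, 0.344, -0.939]]
force: [-0.2, 0.3, -0.8]
grip_width: 0.0358
gripper_force: 0.0
bar [245.8583 105.6931] [686.3216 141.2704]
lugtip [307.9564 147.3511] [606.2392 129.6349]
knob [351.5985 121.4046] [546.7019 113.4045]
move [0.     0.1849 0.2222] 6.932859223793921 turn [ 0.3525 -0.0003 -0.0014] 2.820242688124954 | move after turn [-0.0002  0.2503  0.1447]
```

View pics/h.png

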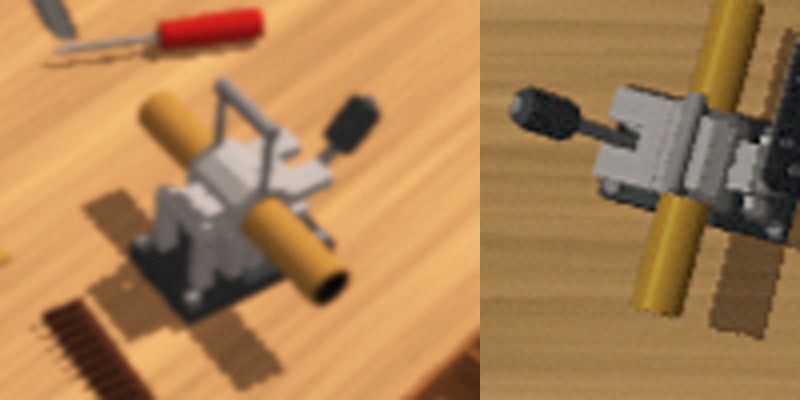

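The half is shut: the bar's mid is at (246,108) in the scene crop against the predicted (246,106), and at (683,145) in the top crop against (686,141). The tube is still in place and the slot is open towards the bolt. I'll push the nut home with closed fingers from the +y side.

Units first: turns go in shares of 2 rad. So 0.1175 rad / 2 = 0.0588.

```bash
python3 inch.py '[{"xyz": [0,0,-0.01],"turn_vec": [0.0588,0,0]},{"turn_vec": [0.0588,0,0]},{"turn_vec": [0.0588,0,0]},{"xyz": [0,0.04,0]},{"xyz": [0,0.04,0]},{"xyz": [0,0.04,0]},{"xyz": [0,0.04,0]},{"xyz": [0,0.04,0]},{"xyz": [0,0.04,0]},{"xyz": [0,0.04,0]}]' 0 20
python3 inch.py '[{},{}]'
python3 -c "
from h import *
delta(clamp(0,.17,.079),tool(yc,0))"
```

```text
time: 15.78
tool_pos: [0.604, 0.3191, 0.2746]
tcp_rot: [[-0.975, 0.223, 0.001], [0.223, 0.975, -0.0], [-0.001, -0.0, -1.0]]
force: [1.4, -0.5, 0.2]
grip_width: 0.0006
gripper_force: 0.0
time: 15.95
tool_pos: [0.6037, 0.3184, 0.2736]
tcp_rot: [[-0.975, 0.22, -0.0], [0.22, 0.975, -0.001], [0.0, -0.001, -1.0]]
force: [-0.1, 0.3, -0.2]
grip_width: 0.0002
gripper_force: 0.0
move [-0.0014  0.0008  0.1946] 4.66773456357976 turn [-0.0011 -0.0001  0.0046] 0.03811937014410058 | move after turn [-0.0014  0.0006  0.1946]
```

```bash
python3 inch.py '[{"xyz": [-0.001,0,0.035]},{"xyz": [0,0,0.035]},{"xyz": [0,0,0.035]},{"xyz": [0,0,0.035]},{"xyz": [0,0,0.03]},{"xyz": [0,0,0.02]},{"xyz": [0,0,0.004]},{}]'
python3 inch.py '[{"xyz": [0,-0.015,0]},{"xyz": [0,-0.01,0]},{"xyz": [0,-0.01,0]},{"xyz": [0,-0.01,0]},{"xyz": [0,-0.01,0]},{}]'
python3 -c "
from h import *
delta(clamp(0,.0705,.085),tool(yc,0))"
```

```text
time: 16.62
tool_pos: [0.6047, 0.3141, 0.0791]
tcp_rot: [[-0.974, 0.225, -0.002], [0.225, 0.974, -0.002], [0.002, -0.002, -1.0]]
force: [0.2, -0.8, 0.9]
grip_width: 0.0005
gripper_force: 0.0
time: 17.12
tool_pos: [0.5965, 0.2676, 0.0885]
tcp_rot: [[-0.974, 0.228, 0.01], [0.228, 0.974, 0.015], [-0.007, 0.017, -1.0]]
force: [-5.8, 18.4, 19.4]
grip_width: 0.0001
gripper_force: 12.8
move [ 0.0029 -0.0479  0.0026] 1.1523679691002737 turn [ 0.017   0.0067 -0.0029] 0.14843944681680413 | move after turn [ 0.003  -0.0478  0.0035]
```

The tip rode up on the nut's end face (19 N upward). I'll back off, re-measure the knob numerically, and push again from lower down.

```bash
python3 inch.py '[{"xyz": [0,0.02,0]},{"xyz": [0,0.02,0]},{"xyz": [0,0.02,0]},{},{}]'
python3 - <<'E'
from h import *
def knob(n,im,box):
    x0,y0,x1,y1=box;s=im[y0:y1,x0:x1].max(2);m=(s<62).astype(np.uint8)
    k,l,st,ce=cv2.connectedComponentsWithStats(m);print(n,[(st[j][:5].tolist(),np.round(ce[j]+[x0,y0],1).tolist()) for j in range(1,k) if st[j][4]>25])
for tag,f in(("old",lambda n:cv2.imread(f"pics/{n}9.png")),("new",r.get_image)):
    knob("scene "+tag,f("scene"),(370,150,420,190));knob("top "+tag,f("top"),(205,180,250,215))
delta(clamp(0,.17,.057),tool(yc,0))
E
```

```text
time: 17.53
tool_pos: [0.6072, 0.32, 0.0811]
tcp_rot: [[-0.975, 0.224, 0.002], [0.224, 0.975, -0.001], [-0.002, -0.0, -1.0]]
force: [-0.0, 0.1, -0.2]
grip_width: 0.0011
gripper_force: 0.0
scene old [([12, 15, 12, 13, 88], [387.4, 170.8])]
top old [([14, 12, 30, 15, 170], [230.5, 199.6])]
scene new [([11, 14, 12, 13, 94], [386.3, 170.2])]
top new [([0, 0, 34, 27, 548], [217.2, 193.3]), ([33, 21, 11, 6, 29], [244.0, 203.6])]
move [ 0.0016 -0.0007  0.0237] 0.5688171466528621 turn [-0.0008  0.0013 -0.0002] 0.012217508758807389 | move after turn [ 0.0016 -0.0007  0.0237]
```

```bash
python3 inch.py '[{"xyz": [0.001,-0.001,0.012]},{"xyz": [0,0,0.012]},{"xyz": [0,-0.015,0]},{"xyz": [0,-0.015,0]},{"xyz": [0,-0.006,0]},{"xyz": [0,-0.006,0]},{}]'
python3 -c "
from h import *
delta(clamp(0,.0705,.085),tool(yc,0))"
```

```text
time: 18.22
tool_pos: [0.5959, 0.2771, 0.0557]
tcp_rot: [[-0.974, 0.226, -0.0], [0.226, 0.974, -0.001], [-0.0, -0.001, -1.0]]
force: [0.6, 0.2, -0.1]
grip_width: 0.0003
gripper_force: 0.0
move [ 0.0002 -0.057  -0.0292] 1.5350899020651425 turn [-0.0011  0.0002 -0.001 ] 0.012162928195085921 | move after turn [ 0.0003 -0.0569 -0.0293]
```

```bash
python3 inch.py '[{"xyz": [0,-0.005,0]},{"xyz": [0,-0.005,0]},{"xyz": [0,-0.005,0]},{}]'
python3 inch.py '[{"xyz": [0,-0.004,-0.002]},{"xyz": [0,-0.004,-0.002]},{}]'
```

```text
time: 18.55
tool_pos: [0.5941, 0.264, 0.0577]
tcp_rot: [[-0.974, 0.225, 0.004], [0.225, 0.974, 0.001], [-0.004, 0.001, -1.0]]
force: [2.2, 2.0, 1.5]
grip_width: 0.0004
gripper_force: 1.2
time: 18.8
tool_pos: [0.5913, 0.2554, 0.061]
tcp_rot: [[-0.974, 0.225, 0.001], [0.225, 0.974, -0.001], [-0.002, -0.001, -1.0]]
force: [0.5, 2.1, 0.6]
grip_width: 0.0005
gripper_force: 0.8
```

The push force is about 2 N, so the bolt is moving. I'll continue.

```bash
python3 inch.py '[{"xyz": [0,-0.005,-0.004]},{"xyz": [0,-0.005,-0.004]},{"xyz": [0,-0.005,-0.004]},{"xyz": [0,-0.004,-0.005]},{}]'
python3 -c "
from h import *
delta(clamp(0,.0705,.085),tool(yc,0))"
```

```text
time: 19.22
tool_pos: [0.5872, 0.2363, 0.0785]
tcp_rot: [[-0.974, 0.225, 0.002], [0.225, 0.974, -0.001], [-0.002, -0.001, -1.0]]
force: [-0.1, -0.0, 0.8]
grip_width: 0.0003
gripper_force: 0.0
move [ 0.0009 -0.0152 -0.0065] 0.3980558632982613 turn [-0.0007  0.0021 -0.0005] 0.018174677755051636 | move after turn [ 0.0009 -0.0152 -0.0065]
```

```bash
python3 inch.py '[{"xyz": [0,-0.004,-0.004]},{"xyz": [0,-0.004,-0.004]},{"xyz": [0,-0.003,0]},{}]'
python3 inch.py '[{"xyz": [0,-0.003,0]},{"xyz": [0,-0.002,0]},{}]'
python3 - <<'E'
from h import *
s=r.read_state();print(Rc_.T@(np.array(s["tool_pos"])-cl))
im=r.get_image("scene")[140:190,340:420].max(2);k,l,st,ce=cv2.connectedComponentsWithStats((im<62).astype(np.uint8));print([(st[j].tolist(),ce[j]+[340,140]) for j in range(1,k) if st[j][4]>20])
for b in(0,.1,.2,.3,.5):print(b,proj("scene",clamp(0,.046+.071*np.sin(b),.03+.071*np.cos(b))))
E
```

```text
time: 19.55
tool_pos: [0.5846, 0.2261, 0.086]
tcp_rot: [[-0.974, 0.225, 0.002], [0.225, 0.974, -0.001], [-0.002, -0.0, -1.0]]
force: [0.3, -0.6, -0.4]
grip_width: 0.0003
gripper_force: 0.0
time: 19.8
tool_pos: [0.5833, 0.2217, 0.0855]
tcp_rot: [[-0.974, 0.225, 0.001], [0.225, 0.974, -0.0], [-0.001, -0.0, -1.0]]
force: [0.4, 0.4, 0.6]
grip_width: 0.0004
gripper_force: 0.7
[0.0005 0.0706 0.0855]
[([13, 0, 49, 14, 436], array([377.7913, 144.6445])), ([29, 25, 11, 15, 108], array([374.1296, 172.1389]))]
0 [374.4273 171.2389]
0.1 [376.5466 170.4065]
0.2 [378.6042 169.7858]
0.3 [380.5774 169.3818]
0.5 [384.1881 169.2299]
```

```bash
python3 inch.py '[{"xyz": [0,-0.002,0]},{"xyz": [0,-0.002,0]},{}]'
python3 inch.py '[{"xyz": [0,-0.002,0]},{},{}]'
```

```text
time: 20.1
tool_pos: [0.5833, 0.2214, 0.0857]
tcp_rot: [[-0.974, 0.225, 0.005], [0.226, 0.974, 0.007], [-0.003, 0.008, -1.0]]
force: [4.2, 14.2, -3.6]
grip_width: 0.0005
gripper_force: 7.5
time: 20.35
tool_pos: [0.5833, 0.2213, 0.0858]
tcp_rot: [[-0.974, 0.225, 0.007], [0.225, 0.974, 0.01], [-0.004, 0.011, -1.0]]
force: [6.1, 19.6, -5.1]
grip_width: 0.0004
gripper_force: 10.6
```

There is now 20 N and no further movement, so the bolt is on its stop. I'll retreat and verify.

```bash
python3 inch.py '[{"xyz": [0,0.01,0]},{"xyz": [0,0.02,0]},{"xyz": [0,0.03,0]},{"xyz": [0,0.03,-0.01]},{"xyz": [0,0,-0.03]},{"xyz": [0,0.02,-0.03]},{"xyz": [0,0.03,-0.03]},{"xyz": [0,0.03,-0.03]},{},{}]'
python3 - <<'E'
from h import *
im=r.get_image("scene");t=r.get_image("top")
for n,g,(x0,y0,x1,y1) in(("scene",im,(340,155,420,190)),("top",t,(215,180,275,215))):
    k,l,st,ce=cv2.connectedComponentsWithStats((g[y0:y1,x0:x1].max(2)<62).astype(np.uint8));print(n,[(st[j].tolist(),ce[j]+[x0,y0]) for j in range(1,k) if st[j][4]>20])
    print(proj(n,clamp(0,.046,.101)),proj(n,clamp(0,.05,.101)))
# change of scene vs the picture after shutting the half, outside arm/bolt
for n,g in(("scene",im),("top",t)):
    d=(cv2.absdiff(g,cv2.imread(f"pics/{n}9.png")).max(2)>60).astype(np.uint8)
    k,l,st,ce=cv2.connectedComponentsWithStats(d);print(n,[st[j].tolist() for j in range(1,k) if st[j][4]>30])
E
```

```text
time: 21.18
tool_pos: [0.6205, 0.3818, 0.2162]
tcp_rot: [[-0.975, 0.223, 0.004], [0.223, 0.975, -0.0], [-0.004, 0.001, -1.0]]
force: [0.7, -1.0, -0.8]
grip_width: 0.0003
gripper_force: 0.0
scene [([29, 11, 10, 14, 100], array([373.68, 172.43]))]
[374.4273 171.2389] [375.6326 170.7124]
top [([23, 17, 13, 11, 93], array([244.2688, 202.3333]))]
[244.7443 202.3452] [243.1292 201.9286]
scene [[189, 0, 39, 31, 541], [241, 0, 48, 41, 1310], [296, 0, 4, 15, 48], [396, 0, 24, 15, 202], [426, 0, 56, 52, 1725], [297, 25, 22, 20, 275], [244, 30, 12, 18, 107], [204, 30, 87, 48, 1079], [255, 46, 96, 104, 4837], [457, 52, 28, 19, 276], [412, 77, 36, 39, 498], [135, 115, 36, 30, 429], [229, 125, 10, 18, 71], [42, 148, 201, 173, 10536], [361, 164, 34, 24, 417], [111, 166, 227, 74, 6334], [344, 170, 10, 7, 39], [354, 175, 12, 12, 104], [346, 186, 9, 8, 41], [373, 188, 18, 13, 114], [251, 244, 17, 8, 67]]
top [[40, 115, 150, 285, 20898], [88, 126, 15, 8, 48], [267, 168, 242, 232, 15154], [218, 192, 17, 13, 161], [227, 192, 35, 28, 405], [272, 206, 7, 12, 31], [387, 207, 16, 25, 104], [254, 218, 7, 15, 64], [309, 236, 18, 19, 232], [341, 239, 13, 21, 71], [326, 259, 21, 21, 129], [444, 292, 61, 89, 1490], [360, 310, 68, 90, 1969], [444, 348, 32, 31, 215], [455, 359, 14, 7, 44], [441, 365, 49, 35, 699]]
```

Run:
```python
from h import *
for tag,g in(("old",cv2.imread("pics/scene9.png")),("new",r.get_image("scene"))):
    k,l,st,ce=cv2.connectedComponentsWithStats((g[200:222,370:395].max(2)<62).astype(np.uint8));print(tag,"hole",[(st[j].tolist(),ce[j]+[370,200]) for j in range(1,k) if st[j][4]>12])
a=cv2.cvtColor(cv2.imread("pics/scene9.png"),6);b=cv2.cvtColor(r.get_image("scene"),6)
for nm,(x0,y0,x1,y1) in dict(bar=(351,157,371,190),comb=(308,212,340,246),tube=(360,188,390,218),jar=(335,280,362,315)).items():
    res=cv2.matchTemplate(b[y0-4:y1+4,x0-4:x1+4],a[y0:y1,x0:x1],cv2.TM_CCOEFF_NORMED);_,v,_,p=cv2.minMaxLoc(res);print(nm,round(v,3),np.array(p)-4)
```

```text
old hole [([9, 9, 7, 6, 29], array([382.    , 211.5862]))]
new hole [([9, 9, 7, 7, 30], array([381.9333, 211.7   ]))]
bar 0.499 [ 0 -1]
comb 0.833 [0 0]
tube 0.823 [0 0]
jar 1.0 [0 0]
```

Run:
```python
from h import *
a=cv2.cvtColor(cv2.imread("pics/scene9.png"),6);b=cv2.cvtColor(r.get_image("scene"),6);a2=cv2.cvtColor(cv2.imread("pics/top9.png"),6);b2=cv2.cvtColor(r.get_image("top"),6)
for nm,A,B,(x0,y0,x1,y1) in(("barend",a,b,(350,157,362,168)),("barend2",a,b,(360,167,371,190)),("arch",a,b,(346,176,362,192)),("lug top",a2,b2,(240,204,256,217)),("bar top",a2,b2,(256,192,268,219))):
    res=cv2.matchTemplate(B[y0-4:y1+4,x0-4:x1+4],A[y0:y1,x0:x1],cv2.TM_CCOEFF_NORMED);_,v,_,p=cv2.minMaxLoc(res);print(nm,round(v,3),np.array(p)-4)
```

```text
barend 0.964 [ 0 -1]
barend2 0.452 [-1 -2]
arch 0.498 [ 1 -4]
lug top 0.888 [0 1]
bar top 0.551 [0 1]
```

Run:
```python
from h import *
a=cv2.imread("pics/scene9.png");b=r.get_image("scene")
u=lambda g:cv2.resize(g[150:195,340:380],None,fx=8,fy=8,interpolation=2)
A,B=u(a),u(b)
for nm,(x0,y0,x1,y1) in dict(barend=(350,157,361,168),bar=(352,158,366,172)).items():
    q=[8*(x0-340),8*(y0-150),8*(x1-340),8*(y1-150)]
    res=cv2.matchTemplate(B[q[1]-16:q[3]+16,q[0]-16:q[2]+16],A[q[1]:q[3],q[0]:q[2]],cv2.TM_CCOEFF_NORMED);_,v,_,p=cv2.minMaxLoc(res);print(nm,round(v,3),(np.array(p)-16)/8)
for f in(0,.03,.06):
    t=f+np.arctan2(74,42);print(f,proj("scene",clamp(-.025,-.042+.085*np.cos(t),.065+.085*np.sin(t))))
```

```text
barend 0.959 [ 0.375 -0.625]
bar 0.926 [ 0.25  -0.625]
0 [355.7652 160.9702]
0.03 [355.087 160.902]
0.06 [354.3934 160.8584]
```

```bash
python3 -c "
from bench import r
print(r.job_done())"
```

```text
the job is handed in; nothing more can be done
None
```

The job is handed in: the tube lies centred in the clamp, and the half was closed and then the bolt swung upright, each pushed onto its stop; camera checks agree, and it took about 21 s of the 64 s.

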